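# Lock the hand mill's crank shaft with its pin

### The job

Lock the little hand-cranked mill for cleaning: take the flanged locking pin from the rack, stand it in the hole in the top of the mill's tower so that it rests on the shaft inside, and ease the crank over, away from you, until the pin drops into the shaft's hidden cross-hole and the crank stops. Do not force the crank against the pin or ram the pin against the shaft; once it has caught, push the pin down until its flange sits flat on the tower, and let go. Leave the other pins and the beaker where they are.

Things in the scene. Friction and masses are not known exactly. Their poses are not given: they have to be found in the camera images.
- housing: Grey bearing block of the mill, fixed. Origin: centre of its underside. Base 120 (x) by 74 (y) by 12 mm; block 64 by 64 mm up to 109 mm; on it a tower 48 by 34 mm up to 158 mm. A hidden 36 mm shaft lies along its y axis, 80 mm above the bench. A vertical bore for the pin runs down the tower's middle and on through the block, 13.5 mm square above the shaft, 14.5 mm below.
- mouth (a point): Centre of the 17 mm hole in the tower's flat steel top, 158 mm above the bench. 5 to 15 mm below it two sprung jaws stand 12.8 mm apart: the pin's 12 mm part slips between them, its 15 mm part must be pushed through all the way with 5 to 15 N and is then held by friction.
- shaft_top (a point): Top of the shaft under the bore, 98 mm above the bench, where the pin will stand. The shaft has one 14 mm cross-hole right through it here; the crank angle at which it is upright is unknown and differs every time: from 0.2 rad before the top to 0.9 rad past it. When it comes under the pin, the pin drops some 10 mm (its step then sits in the jaws) and blocks the crank.
- crank: Crank: a 60 mm steel arm at the block's -y end and a blue flywheel (144 mm wide, 12 thick, 52 to 64 mm from the bore at +y), clamped on the shaft. Origin: on the shaft axis below the bore. Turns about the block's y; its z points along the arm to the handle. Starts leaning 0.6 to 1.1 rad from upright towards the robot (-x), turns over the top to 1.3 rad at +x; stays where it is left.
- crank_grip (a point): Middle of the crank's round black handle, on its axis, a sleeve that spins freely: 16 mm thick, 58 mm long, along the block's y axis, pointing away from the block (-y); 60 mm from the shaft axis, 82 mm from the bore along y. It moves at about 2 N; more than 20 N beyond that, once the pin has caught, is forcing it (80 N between pin and shaft).
- pin: Steel locking pin, 135 mm long, 140 g, loose, upright in a rack hole; the only one with a flange. Origin: centre of its lower tip, z up to the knob. From the tip: 12 mm thick up to 57 mm, 15 mm thick from 61 to 105 mm, flange 30 mm wide to 109 mm, then the 22 mm round knob to hold it by, to 135 mm. Tip height: on the shaft 98, caught in the hole 83 to 91, home (flange on the tower) 53 mm.
- rack: Black block, fixed, 56 by 190 by 50 mm, with three 14 mm square holes 40 mm deep, 60 mm apart along its y axis; the middle one at its centre. Origin: centre of its underside. A pin in it stands with its tip 10 mm above the bench.
- rod: Plain 12 mm steel rod, 120 mm long, in the rack. Not needed. Origin: lower tip.
- teepin: Steel pin of 12 mm with a thin cross bar on top, 118 mm long, in the rack. Not needed. Origin: lower tip.
- beaker: Glass beaker, 70 mm wide, 90 mm high, beyond the mill and the rack. Origin: centre of its underside.
Mind the look-alikes: they are no part of the job. Of the things shaped like the pin, the steel one is meant.

How it is judged (in metres and radians):
On the way:
1. the locking pin stands in the tower's bore, its tip within 15 mm above the shaft or on it (horizontal distance between pin and mouth below 0.005 m and z of pin in the frame of housing below 0.113 m), for 0.2 s.
At the end, for the whole second after the job is handed in: The locking pin is through the shaft and home: flange within 2.5 mm of the tower's top (tip below 55.5 mm), on the bore's axis within 5 mm, upright within 4 degrees, at rest and released (z of pin in the frame of housing below 0.0555 m and horizontal distance between pin and mouth below 0.005 m and angle between pin's own z axis and vertical below 0.07 rad and linear speed of pin below 0.02 m/s); the robot touches nothing.
It fails at once if the crank is forced against the pin, or the pin rammed against the shaft (over 80 N between them) (contact force between pin and crank above 80 N).
It fails at once if one of the other pins or the beaker is moved by more than 30 mm (distance of any of rod, teepin, beaker from where it was at the start of the episode above 0.03 m).
It also fails if it takes over 72 s, if anything falls off the work surface, if the arm or the gripper's body presses on something with over 40 N, if the wrist force passes 120 N, or if a joint passes its speed limit or range.

### The arm

A 7-joint arm with a two-finger parallel gripper is mounted at the origin on the work surface. World frame = base frame: x ahead of the robot, y to its left, z up, the work surface at z = 0. Lengths are in m, angles in degrees, forces in N, time in s.
With the tool pointing down it reaches from about 0.35 to 0.9 m from the base axis. Payload 7.2 kg.
Tool frame: the origin (TCP) lies midway between the tips of the shut fingers; the grasp point (between the pads) lies behind it (ctrl.tcp_to_grasp is the z of the grasp point in the tool frame, in m); z points along the fingers, y is the line along which they close (so a half turn about z gives the same grasp; the last joint's range is limited). The gripper opens to 85 mm and grips with 20 to 120 N. Pads are 22 mm wide; open, the fingers measure 114 mm over their backs; the gripper's body (76 mm by 85 mm) begins 54 mm behind the grasp point. The pads swing forward as they close: fully open they stand 13 mm farther back than shut.
Start: joints at [64.79, 23.554, -0.728, 91.456, 0.321, 64.991, -4.71], TCP at [0.227, -0.582, 0.231] pointing down, gripper open.
Joint ranges: [-169.25, 169.25], [-16.82, 113.86], [-84.01, 82.57], [7.8, 145.47], [-59.2, 239.2], [7.22, 106.19], [-163.78, 163.78]. Speed limits (degrees/s): [136.94, 136.94, 172.46, 172.46, 180, 180, 180].

### API

Orientations are given as [roll, pitch, yaw] about the fixed x, y, z axes, in that order (R = Rz(yaw) Ry(pitch) Rx(roll)).
In Python, from plant import ctrl gives the robot as it stands.
- The arm moves only by the tool servo_tool, never from a script. Its argument "commands" is a list of rows, each a list of 6 numbers: the shift along the tool's x, y, z in mm, then the turn, a rotation vector about the tool's x, y, z in rad. A call has 1 to 20 rows; each row shifts and turns the commanded pose from where the row before left it, along the tool's axes as they then stand; what a row does not reach is not made up. A row lasts 1/8 s, in which the tool goes at most 62.5 mm and 10.7 degrees, less where a joint would pass 70% of its speed; a pose out of reach is approached as far as the arm can. A call with a gripper value outside its range is refused whole. "jaw" is the finger opening in mm, from 0 to 85.4, set as the call begins (left out, the last holds). The fingers move at their own pace and stop on an object; "grip_force" is the grip in N (left out, the last holds). Time passes only in rows, so rows that do not move let the fingers close. It gives the time, the measured TCP pose, the force, the opening and the grip force at its end, in the units of the state.
- ctrl.sense(): the state, without advancing time (a new reading comes with each control period).
- ctrl.grab_frame(name): name is "scene" or "top" or "wrist"; returns (picture, depth): 384x512x3 uint8, red, green, blue; 384x512 float32, m along the optical axis (not along the pixel's ray), 0 where there is no reading.
- ctrl.camera_model(name): a dict with "mtx" (3x3 intrinsics, pixels), "dist" ([k1, k2, p1, p2, k3] as OpenCV has them; the pictures are not rectified), "xyz" and "rotation" of the camera in the world. Camera axes: x right, y down, z forward; pixel columns grow to the right and rows downward; lengths in m; the calibration is good to about 2 mm. A picture is of the moment at which its call begins: read the wrist's pose just before it. camera_model takes no time and is no camera call; for the wrist camera it gives the pose at the moment of the call.
- ctrl.hand_in(): hands the job in; it is judged then, once.
The state is a dict: "time_s": time; "joint_pos": joint angles; "dq": joint speeds; "joint_efforts": joint torques, N m; "eef_pos": TCP position; "orientation": TCP orientation; "contact_force": force on the tool from outside, world axes, zero at the start; "moment": the same for the moment, N m; "finger_gap": finger opening in m; "grasp_force": force on a finger pad.
Only numpy, scipy, OpenCV 4.12 (cv2) and the standard library are available. Lean on these libraries where they do the work, as an engineer would, in place of code of your own. Each camera call takes 0.05 s, during which the arm holds its last target. There are 200 camera calls.

## Working session

There is one attempt and no reset: what is moved stays moved. The work goes in short steps, Python scripts to look and compute and a tool call to move; the robot and the scene stay as the last step left them, time stands still between calls to the robot, and variables do not carry over. Pictures are saved under pics/ and viewed, at most 10 in all, crops included, and the job is handed in when it is done.

Besides the shell and the picture viewer there is one more tool, called as name(argument=value, ...) on one line, values as JSON. servo_tool: Moves the arm, as the interface text tells. Its arguments: {"type":"object","properties":{"commands":{"type":"array","items":{"type":"array","items":{"type":"number"}}},"jaw":{"type":"number"},"grip_force":{"type":"number"}},"required":["commands"]}

```bash
ls; mkdir -p pics; python3 - <<'E'
from plant import ctrl
import cv2,numpy as np
s=ctrl.sense();print({k:np.round(v,3) for k,v in s.items()},ctrl.tcp_to_grasp)
for n in("scene","top"):
    p,d=ctrl.grab_frame(n);cv2.imwrite(f"pics/{n}0.png",p[:,:,::-1]);np.save(f"pics/{n}0.npy",d)
    np.save(f"pics/{n}0rgb.npy",p)
    m=ctrl.camera_model(n);print(n,{k:np.round(v,3).tolist() for k,v in m.items()})
E
```

```text
pics
{'time_s': np.float64(0.0), 'joint_pos': array([64.789, 23.6  , -0.727, 91.505,  0.321, 64.99 , -4.711]), 'dq': array([-0.036, -0.049,  0.047,  0.008, -0.135,  0.026,  0.022]), 'joint_efforts': array([ 0.0000e+00, -6.0061e+01,  6.8200e-01, -2.9941e+01,  1.4000e-02,
        1.1000e-02, -0.0000e+00]), 'eef_pos': array([ 0.227, -0.582,  0.23 ]), 'orientation': array([-1.79907e+02,  7.00000e-03,  2.13020e+01]), 'contact_force': array([-0.741,  0.013,  0.007]), 'moment': array([ 0.077, -0.03 ,  0.025]), 'grasp_force': np.float64(0.0), 'finger_gap': np.float64(0.086)} -0.0187
scene {'mtx': [[381.55, 0.0, 264.578], [0.0, 381.55, 189.923], [0.0, 0.0, 1.0]], 'dist': [-0.051, 0.0, 0.0, 0.0, 0.0], 'xyz': [0.865, -0.501, 0.514], 'rotation': [-120.777, 1.029, 29.744]}
top {'mtx': [[427.64, 0.0, 254.523], [0.0, 427.64, 193.65], [0.0, 0.0, 1.0]], 'dist': [0.041, 0.0, 0.0, 0.0, 0.0], 'xyz': [0.348, 0.051, 1.132], 'rotation': [-168.76, 1.332, -89.218]}
```

View pics/scene0.png

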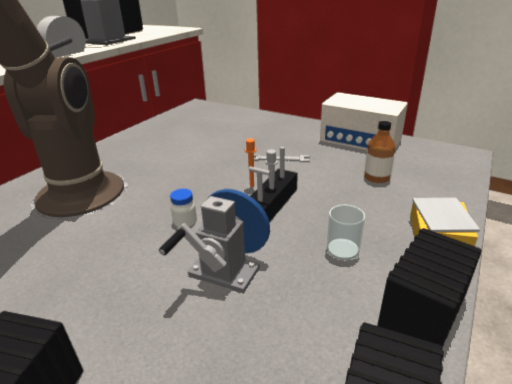

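View pics/top0.png

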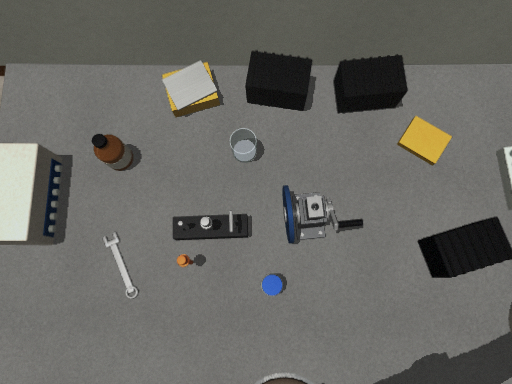

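The scene view shows the mill around (220,240), the rack behind it (275,190), and an orange look-alike at (250,160). In the top view, the tower hole is near (315,207), the flanged pin's knob near (206,223) in the middle of the rack, and the handle near (350,223).

```bash
cat > h.py <<'E'
import cv2,numpy as np
from scipy.spatial.transform import Rotation as R
def cam(m):
    return np.array(m["mtx"]),np.array(m["dist"]),np.array(m["xyz"]),R.from_euler("xyz",m["rotation"],degrees=True).as_matrix()
def rays(m,uv):
    K,D,t,Rm=cam(m);n=cv2.undistortPoints(np.array(uv,float).reshape(-1,1,2),K,D)[:,0]
    return np.c_[n,np.ones(len(n))]@Rm.T,t
def onz(m,uv,z):
    r,t=rays(m,uv);return t+r*((z-t[2])/r[:,2])[:,None]
def cloud(m,d):
    v,u=np.mgrid[:d.shape[0],:d.shape[1]];r,t=rays(m,np.c_[u.ravel(),v.ravel()])
    return (t+r*d.ravel()[:,None]).reshape(d.shape+(3,))
def proj(m,P):
    K,D,t,Rm=cam(m);return cv2.projectPoints((np.array(P,float)-t)@Rm,np.zeros(3),np.zeros(3),K,D)[0][:,0]
E
python3 - <<'E'
from plant import ctrl
from h import *
m=ctrl.camera_model("top");d=np.load("pics/top0.npy");p=np.load("pics/top0rgb.npy");P=cloud(m,d)
print("table z",np.median(P[250:350,350:400,2]))
def rep(n,mask):
    c,(w,h),a=cv2.minAreaRect(np.argwhere(mask)[:,::-1].astype(np.float32));q=P[mask]
    print(n,mask.sum(),"rect uv",np.round(c,1),round(w,1),round(h,1),round(a,1),"mean",np.round(q.mean(0),4),"medz",np.median(q[:,2]))
    return c
roi=np.zeros(d.shape,bool);roi[180:245,280:375]=1
z=P[:,:,2]
c=rep("tower",roi&(abs(z-.158)<.006));print(onz(m,[c],.158))
roi2=np.zeros(d.shape,bool);roi2[205:245,165:255]=1
c=rep("rack",roi2&(abs(z-.05)<.008));print(onz(m,[c],.05))
for lo,hi in((.1,.125),(.125,.136),(.136,.16)):
    mk=roi2&(z>lo)&(z<hi)
    n,l,s,cc=cv2.connectedComponentsWithStats(mk.astype(np.uint8))
    for i in range(1,n):
        if s[i,4]>3: print(lo,s[i],cc[i],np.round(P[l==i].mean(0),4))
hsv=cv2.cvtColor(p,cv2.COLOR_RGB2HSV)
rep("blue",roi&(abs(hsv[...,0].astype(int)-108)<12)&(hsv[...,1]>150))
hm=np.zeros(d.shape,bool);hm[210:240,336:372]=1
c=rep("handle",hm&(p.max(2)<60)&(z>.05))
a=cv2.resize(p[170:250,160:380],None,fx=3.6,fy=3.6,interpolation=cv2.INTER_CUBIC);cv2.imwrite("pics/crop.png",a[:,:,::-1])
E
```

```text
table z 0.0006067680548931254
tower 318 rect uv [304.5 207.6] 21.1 35.1 82.9 mean [ 0.5123 -0.0547  0.158 ] medz 0.15836475112149279
[[ 0.51008449 -0.03904252  0.158     ]]
rack 1370 rect uv [209.7 225.8] 22.2 74.3 87.7 mean [0.477  0.1928 0.0508] medz 0.05086585557351486
[[0.47859725 0.1923863  0.05      ]]
0.1 [200 217  13  12  45] [207.28888889 223.95555556] [0.4745 0.1891 0.12  ]
0.1 [232 220   2   5   6] [232.83333333 222.16666667] [0.4799 0.1285 0.1161]
0.1 [181 222   4   5  11] [182.90909091 224.45454545] [0.4736 0.2486 0.1131]
0.125 [229 211   4  21  73] [230.5890411  220.63013699] [0.482  0.133  0.1284]
0.125 [178 221   5   5  21] [180.14285714 222.80952381] [0.4753 0.252  0.1305]
0.136 [200 217  10   9  72] [204.69444444 220.97222222] [0.4783 0.192  0.1448]
blue 228 rect uv [289.2 213.8] 54.3 5.5 84.5 mean [ 0.496  -0.0054  0.1418] medz 0.14542750975411012
handle 159 rect uv [350.  222.8] 6.4 24.5 84.3 mean [ 0.4798 -0.1478  0.1293] medz 0.12937240720232213
```

View pics/crop.png

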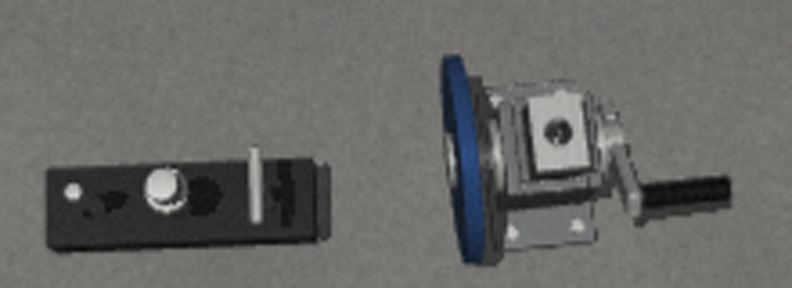

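The crop shows the hole at full-image (315,206), the knob at (205.5,222.5), the teepin bar at (230,221) and the handle from (338,224) to (362,222). I'll refine these measurements next.

```bash
python3 - <<'E'
from plant import ctrl
from h import *
m=ctrl.camera_model("top");d=np.load("pics/top0.npy");p=np.load("pics/top0rgb.npy");P=cloud(m,d);z=P[...,2]
g=cv2.cvtColor(p,cv2.COLOR_RGB2GRAY)
roi=np.zeros(d.shape,bool);roi[190:225,300:330]=1
mk=(roi&(abs(z-.158)<.006)).astype(np.uint8)
mk=cv2.morphologyEx(mk,cv2.MORPH_OPEN,np.ones((5,5)))
n,l,s,c=cv2.connectedComponentsWithStats(mk);i=1+s[1:,4].argmax();print(s[i])
q=np.argwhere(l==i)[:,::-1].astype(np.float32);ct,wh,a=cv2.minAreaRect(q);print(ct,wh,a,"tower c",onz(m,[ct],.158))
sub=g[200:213,308:322];print(sub)
w=np.clip(120-sub.astype(float),0,None);v,u=np.mgrid[200:213,308:322]
hc=[(w*u).sum()/w.sum(),(w*v).sum()/w.sum()];print("hole",hc,onz(m,[hc],.158))
# knob top
kn=np.zeros(d.shape,bool);kn[212:235,195:215]=1
k=kn&(abs(z-.145)<.004);q=np.argwhere(k)[:,::-1].astype(np.float32);c,r=cv2.minEnclosingCircle(q);print("knob",k.sum(),c,r,onz(m,[c,q.mean(0)],.145))
fl=kn&(abs(z-.119)<.004);q=np.argwhere(fl)[:,::-1].astype(np.float32);c,r=cv2.minEnclosingCircle(q);print("flange",c,r,onz(m,[c],.119))
# handle axis
hm=np.zeros(d.shape,bool);hm[210:240,336:372]=1
hm&=(p.max(2)<60)&(z>.08);Q=P[hm]
mu=Q.mean(0);dv=np.linalg.svd(Q-mu)[2][0];print("handle",mu,dv,np.degrees(np.arctan2(dv[0],-dv[1])) , Q.min(0),Q.max(0))
hsv=cv2.cvtColor(p,cv2.COLOR_RGB2HSV)
b=(abs(hsv[...,0].astype(int)-108)<12)&(hsv[...,1]>150);b[:,:280]=0;b[:,300:]=0;b[:180]=0;b[245:]=0
Q=P[b];Q=Q[Q[:,2]>.1];dv=np.linalg.svd((Q-Q.mean(0))[:,:2])[2][0];print("wheel",Q.mean(0),np.degrees(np.arctan2(dv[1],dv[0])))
print("rack corners",onz(m,cv2.boxPoints(((209.7,225.8),(22.2,74.3),87.7)),.05))
E
```

```text
[308 206  15  11 129]
(315.0, 211.0) (10.0, 14.0) 90.0 tower c [[ 0.50233339 -0.06295904  0.158     ]]
[[174 172 173 173 174 174 174 174 175 174 172 169 172 144]
 [173 174 175 174 171 175 174 174 172 175 170 170 170 170]
 [169 175 178 176 172 166 154 151 160 175 174 172 168 178]
 [170 175 175 173 153 114 116 115  93 130 169 169 172 175]
 [170 176 176 152  92  75  75  58  44  58 149 169 171 176]
 [168 173 176 115  65  54  58  47  33  42  91 166 170 178]
 [167 175 175  92  54  51  53  92  44  42  60 158 168 173]
 [168 173 176  82  45  52  44  81  47  43  56 159 173 176]
 [167 176 176 138  77  70 131  76  56  41  97 169 173 173]
 [167 175 175 174 132  85 148  73  53  79 168 173 172 174]
 [144 173 174 177 172 153 135 141 133 161 174 175 170 173]
 [139 172 178 177 178 172 168 170 169 170 176 176 174 174]
 [115 172 178 177 179 179 175 177 177 171 179 179 175 171]]
hole [np.float64(314.90239651416124), np.float64(206.2174291938998)] [[ 0.51345882 -0.06289364  0.158     ]]
knob 64 (204.47561645507812, 220.89024353027344) 4.611249923706055 [[0.4785065  0.19251289 0.145     ]
 [0.47854171 0.19256671 0.145     ]]
flange (205.91175842285156, 222.2058868408203) 6.206602096557617 [[0.47880564 0.19268036 0.119     ]]
handle [ 0.47983495 -0.14778804  0.1292596 ] [-1.11988510e-01  9.93709493e-01 -1.28615991e-04] -173.5700427335116 [ 0.4702687  -0.17563155  0.12107902] [ 0.48957555 -0.1194004   0.13523636]
wheel [ 0.49627561 -0.00540293  0.14203487] -173.36275621173215
rack corners [[0.50231299 0.28953659 0.05      ]
 [0.51187828 0.09939537 0.05      ]
 [0.45517938 0.09614694 0.05      ]
 [0.44564729 0.28429419 0.05      ]]
```

servo_tool(commands=[[0,0,-8,0,0,-0.15],[0,0,-8,0,0,-0.15],[0,0,-8,0,0,-0.15],[0,0,-8,0,0,-0.15],[0,0,-8,0,0,-0.15],[0,0,-8,0,0,-0.15],[0,0,-8,0,0,-0.15],[0,0,-8,0,0,-0.15]], jaw=60)

```text
time_s: 1.1
eef_pos: [0.2269, -0.5821, 0.295]
orientation: [-180.0, -0.1, 90.3]
contact_force: [0.2, 0.7, -0.3]
finger_gap: 0.06
grasp_force: 0.0
```

```bash
cat >> h.py <<'E'
def delta(s,tgt,rpy=(180,0,90)):
    Rt=R.from_euler("xyz",s["orientation"],degrees=True)
    rv=(Rt.inv()*R.from_euler("xyz",rpy,degrees=True)).as_rotvec()
    print("t",round(float(s["time_s"]),2),"pos",np.round(s["eef_pos"],4),"rpy",np.round(s["orientation"],2),"F",np.round(s["contact_force"],1),"gap",round(float(s["finger_gap"]),4),"gf",round(float(s["grasp_force"]),1))
    print("delta mm",np.round(Rt.inv().apply(np.array(tgt)-s["eef_pos"])*1e3,1),"rot",np.round(rv,3))
E
python3 - <<'E'
from plant import ctrl
from h import *
s=ctrl.sense();delta(s,[.4785,.1925,.26]);print(s["joint_pos"])
m=ctrl.camera_model("wrist");print(m["xyz"],m["rotation"])
E
```

```text
t 1.1 pos [ 0.2269 -0.5821  0.295 ] rpy [-1.7998e+02 -5.0000e-02  9.0340e+01] F [ 0.2  0.7 -0.3] gap 0.06 gf 0.0
delta mm [773.  256.2  35.6] rot [-0.    -0.001  0.006]
[ 74.31683898  21.87894857 -13.96715299  85.74224962   5.39011336
  73.09456824  60.08190323]
[ 0.22747058 -0.49935436  0.43771864] [1.60971235e+02 3.09406018e-02 3.58169058e-01]
```

servo_tool(commands=[[38.6,12.8,0,0,0,0],[38.6,12.8,0,0,0,0],[38.6,12.8,0,0,0,0],[38.6,12.8,0,0,0,0],[38.6,12.8,0,0,0,0],[38.6,12.8,0,0,0,0],[38.6,12.8,0,0,0,0],[38.6,12.8,0,0,0,0],[38.6,12.8,0,0,0,0],[38.6,12.8,0,0,0,0],[38.6,12.8,0,0,0,0],[38.6,12.8,0,0,0,0],[38.6,12.8,0,0,0,0],[38.6,12.8,0,0,0,0],[38.6,12.8,0,0,0,0],[38.6,12.8,2,0,0,0],[38.6,12.8,2,0,0,0],[38.6,12.8,2,0,0,0],[38.6,12.8,2,0,0,0],[38.6,12.8,2,0,0,0]])

```text
time_s: 3.6
eef_pos: [0.4825, 0.1909, 0.2849]
orientation: [-180.0, 0.0, 90.0]
contact_force: [0.1, -0.3, -0.7]
finger_gap: 0.0599
grasp_force: 0.0
```

```bash
python3 - <<'E'
from plant import ctrl
from h import *
s=ctrl.sense();delta(s,[.4785,.1925,.1225]);print(s["joint_pos"])
m=ctrl.camera_model("wrist");p,d=ctrl.grab_frame("wrist");cv2.imwrite("pics/w1.png",p[:,:,::-1])
P=cloud(m,d);z=P[...,2]
b=np.linalg.norm(P[...,:2]-[.4785,.1925],axis=2)<.025
for h,t in((.145,.004),(.119,.003)):
    k=b&(abs(z-h)<t);q=np.argwhere(k)[:,::-1].astype(np.float32);c,r=cv2.minEnclosingCircle(q);print(h,k.sum(),c,r,onz(m,[c],h))
E
```

```text
t 3.6 pos [0.4825 0.1909 0.2849] rpy [-1.7997e+02  2.0000e-02  9.0020e+01] F [ 0.1 -0.3 -0.7] gap 0.0599 gf 0.0
delta mm [  1.7  -4.  162.4] rot [-0.  0.  0.]
[ 15.35514019  17.65718727 -52.2099064   99.29485722  14.74958872
  70.32104091 -40.5614951 ]
0.145 391 (248.8227081298828, 179.55577087402344) 11.285152435302734 [[0.47884017 0.19206361 0.145     ]]
0.119 206 (249.42718505859375, 172.5533905029297) 14.178353309631348 [[0.47906195 0.19209489 0.119     ]]
```

View pics/w1.png

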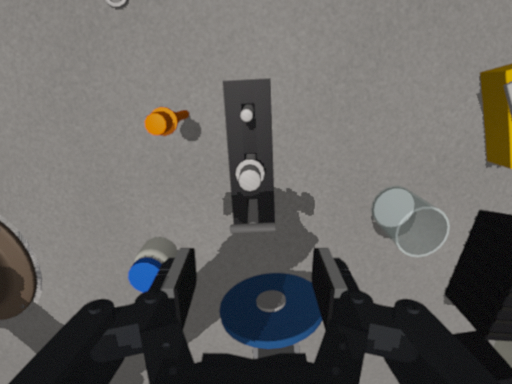

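The wrist view shows the knob at (249,179) with the rod and teepin either side of it along the rack. Both cameras put the pin at (0.479,0.192), so I'm descending.

servo_tool(commands=[[1.3,-3.6,27,0,0,0],[0,0,27,0,0,0],[0,0,27,0,0,0],[0,0,27,0,0,0],[0,0,27,0,0,0],[0,0,18,0,0,0],[0,0,9,0,0,0],[0,0,0,0,0,0]])

```text
time_s: 4.65
eef_pos: [0.4786, 0.1913, 0.1232]
orientation: [-180.0, 0.0, 90.1]
contact_force: [-0.1, -0.3, 0.2]
finger_gap: 0.0602
grasp_force: 0.0
```

servo_tool(commands=[[0,0,0,0,0,0],[0,0,0,0,0,0],[0,0,0,0,0,0],[0,0,0,0,0,0],[0,0,0,0,0,0]], jaw=5, grip_force=60)

```text
time_s: 5.28
eef_pos: [0.4791, 0.1917, 0.1241]
orientation: [179.9, -0.0, 90.1]
contact_force: [-1.1, 0.0, 6.6]
finger_gap: 0.0199
grasp_force: 58.5
```

servo_tool(commands=[[0,0,-5,0,0,0],[0,0,-15,0,0,0],[0,0,-25,0,0,0],[0,0,-30,0,0,0],[0,0,-30,0,0,0],[0,0,-30,0,0,0],[0,0,-25,0,0,0],[0,0,-15,0,0,0],[0,0,-5,0,0,0]])

```text
time_s: 6.4
eef_pos: [0.4787, 0.1913, 0.3041]
orientation: [179.9, -0.0, 90.1]
contact_force: [0.5, 0.4, -1.6]
finger_gap: 0.0201
grasp_force: 58.8
```

```bash
python3 - <<'E'
from plant import ctrl
from h import *
s=ctrl.sense();delta(s,[.5134,-.063,.304])
E
```

```text
t 6.4 pos [0.4787 0.1913 0.3041] rpy [179.94  -0.    90.05] F [ 0.5  0.4 -1.6] gap 0.0201 gf 58.8
delta mm [-2.544e+02  3.440e+01  1.000e-01] rot [ 0.001 -0.     0.001]
```

servo_tool(commands=[[-15,2,0,0,0,0],[-30,4,0,0,0,0],[-35,5,0,0,0,0],[-35,5,0,0,0,0],[-35,5,0,0,0,0],[-35,4.5,0,0,0,0],[-35,4.5,0,0,0,0],[-25,3.5,0,0,0,0],[-9.5,1,0,0,0,0],[0,0,0,0,0,0]])

```text
time_s: 7.65
eef_pos: [0.513, -0.0637, 0.3027]
orientation: [-179.9, -0.0, 90.0]
contact_force: [-0.1, 1.1, -1.5]
finger_gap: 0.02
grasp_force: 58.8
```

```bash
python3 - <<'E'
from plant import ctrl
from h import *
s=ctrl.sense();delta(s,[.5134,-.063,.304])
ms=ctrl.camera_model("scene");mw=ctrl.camera_model("wrist")
a,da=ctrl.grab_frame("wrist");b,db=ctrl.grab_frame("scene")
for n,x in(("w2",a),("s2",b)):np.save(f"pics/{n}.npy",x)
np.save("pics/w2d.npy",da);np.save("pics/s2d.npy",db)
H=[[.5134,-.063,.158]];T=s["eef_pos"]-[0,0,.114]
print("hole w,s",proj(mw,H),proj(ms,H),"tip",proj(mw,[T]),proj(ms,[T]))
c=proj(ms,H)[0].astype(int);cs=cv2.resize(b[c[1]-75:c[1]+45,c[0]-50:c[0]+50],None,fx=4,fy=4,interpolation=cv2.INTER_CUBIC)
cw=cv2.resize(a,(512,384));cw=cv2.copyMakeBorder(cw,0,96,0,0,cv2.BORDER_CONSTANT)
print("scene crop origin",c-[50,75])
cv2.imwrite("pics/v2.png",cv2.resize(np.hstack([cw,cs]),None,fx=.87,fy=.87)[:,:,::-1])
E
```

```text
t 7.65 pos [ 0.513  -0.0637  0.3027] rpy [-1.7993e+02 -3.0000e-02  9.0000e+01] F [-0.1  1.1 -1.5] gap 0.02 gf 58.8
delta mm [ 0.7  0.4 -1.3] rot [-0.001 -0.001 -0.   ]
hole w,s [[253.23351953 178.8227509 ]] [[217.46801965 203.34656899]] tip [[252.68658744 189.1522304 ]] [[215.56917841 188.18701793]]
scene crop origin [167 128]
```

View pics/v2.png

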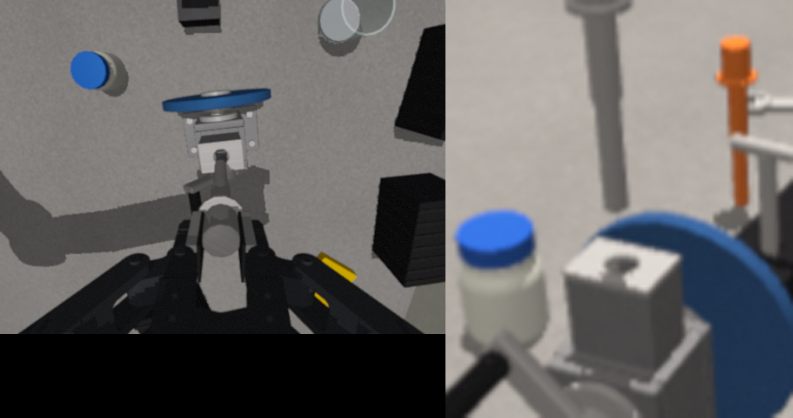

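The wrist view has the tip just over the hole around (253,182). In the scene view the tip is at about (216,188) and the hole at (218,204). I'll measure the pin's axis and tip against the hole in both views.

```bash
cat > pinm.py <<'E'
from plant import ctrl
from h import *
def pin(m,d,tcp,name):
    P=cloud(m,d);rel=P-tcp
    k=(np.linalg.norm(rel[...,:2],axis=2)<.02)&(rel[...,2]<-.02)&(rel[...,2]>-.118)
    Q=P[k];K,D,t,Rm=cam(m)
    # per-row centre in image, then ray/axis: fit image line
    rows=[];vs=np.unique(np.argwhere(k)[:,0])
    for v in vs:
        u=np.where(k[v])[0];rows.append((u.mean(),v,len(u)))
    return k,Q,np.array(rows)
E
python3 - <<'E'
from pinm import *
tcp=np.array([.513,-.0637,.3027])
for n in("scene","wrist"):
    m=ctrl.camera_model(n);d=np.load(f"pics/{n[0]}2d.npy");k,Q,r=pin(m,d,tcp,n)
    print(n,len(Q),r[::4].round(1).tolist())
    l=proj(m,[tcp-[0,0,h] for h in(.03,.06,.09,.114)]);print("pred axis",l.round(1).tolist())
g=np.load("pics/s2.npy").mean(2).astype(int);print(g[197:213,208:228])
m=ctrl.camera_model("scene")
P=cloud(m,np.load("pics/s2d.npy"));k=(abs(P[...,2]-.158)<.003)&(np.linalg.norm(P[...,:2]-[.5134,-.063],axis=2)<.04)
q=np.argwhere(k)[:,::-1].astype(np.float32);c,wh,a=cv2.minAreaRect(q);box=cv2.boxPoints((c,wh,a))
hull=cv2.convexHull(q)[:,0];w=onz(m,hull,.158);c2,wh2,a2=cv2.minAreaRect((w[:,:2]*1000).astype(np.float32));print("tower top from scene (mm)",c2,wh2,a2)
E
```

```text
scene 412 [[215.0, 137.0, 1.0], [211.5, 141.0, 10.0], [211.5, 145.0, 10.0], [212.0, 149.0, 9.0], [212.5, 153.0, 10.0], [213.0, 157.0, 7.0], [213.5, 161.0, 8.0], [213.5, 165.0, 8.0], [214.0, 169.0, 7.0], [214.5, 173.0, 8.0], [215.0, 177.0, 7.0], [215.0, 181.0, 7.0], [215.5, 185.0, 8.0]]
pred axis [[211.1, 142.3], [212.8, 159.4], [214.3, 175.7], [215.6, 188.2]]
wrist 671 [[253.0, 184.0, 7.0], [253.0, 188.0, 13.0], [252.5, 192.0, 14.0], [253.0, 196.0, 15.0], [253.0, 200.0, 15.0], [253.0, 204.0, 15.0], [253.0, 208.0, 17.0], [253.0, 212.0, 19.0], [253.0, 216.0, 21.0], [253.0, 220.0, 23.0], [253.0, 224.0, 8.0]]
pred axis [[251.8, 232.8], [252.0, 214.3], [252.2, 200.0], [252.4, 190.8]]
[[152 176 205 211 200 187 178 170 150 141 107  96  81  71  63  57  52  51
   52  51]
 [186 210 216 217 216 215 213 212 201 197 181 176 170 148 122  99  82  72
   69  59]
 [211 217 218 218 218 218 218 217 215 215 213 213 212 200 188 178 170 150
  141 106]
 [217 218 218 218 218 217 217 211 206 205 206 206 210 213 214 214 212 201
  197 181]
 [217 217 217 217 216 206 195 176 168 163 163 164 179 187 208 217 218 21
[... 373 characters left out ...]
8 138 117 108 102  99 113 164 175 208 217 217 218 217
  217 217]
 [176 193 196 181 140 122 118 116 115 121 169 205 206 216 218 218 218 218
  218 213]
 [123 143 150 155 124 117 116 118 118 123 163 207 215 217 217 218 218 218
  214 185]
 [ 90  97 101 106 103 105 106 108 111 114 133 200 213 213 215 217 217 214
  195 139]
 [ 77  79  83  85  88  91  95  98 101 103 112 156 172 176 196 211 212 195
  150  99]
 [ 73  74  75  74  76  79  81  85  87  89  95 104 116 122 145 162 170 146
  101  74]
 [ 72  73  73  73  74  72  73  74  76  77  81  83  88  91  99 105 114  97
   76  64]]
tower top from scene (mm) (513.7772827148438, -64.09600830078125) (50.711944580078125, 38.75339126586914) 4.2199296951293945
```

servo_tool(commands=[[0.6,0.3,6,0,0,0],[0,0,9,0,0,0],[0,0,8,0,0,0],[0,0,5,0,0,0],[0,0,3,0,0,0],[0,0,2,0,0,0],[0,0,1,0,0,0]])

```text
time_s: 8.62
eef_pos: [0.5138, -0.0626, 0.2693]
orientation: [180.0, 0.0, 90.1]
contact_force: [0.8, -0.7, -1.4]
finger_gap: 0.0198
grasp_force: 58.8
```

servo_tool(commands=[[0,0,1.5,0,0,0],[0,0,1.5,0,0,0],[0,0,0,0,0,0]])

```text
time_s: 9.0
eef_pos: [0.5137, -0.0626, 0.2662]
orientation: [-180.0, 0.0, 90.1]
contact_force: [0.7, -0.4, -1.9]
finger_gap: 0.02
grasp_force: 58.8
```

servo_tool(commands=[[0,0,2,0,0,0],[0,0,2,0,0,0],[0,0,2,0,0,0]])

```text
time_s: 9.38
eef_pos: [0.5137, -0.0626, 0.2601]
orientation: [-180.0, -0.0, 90.1]
contact_force: [0.1, -0.2, -2.8]
finger_gap: 0.0196
grasp_force: 58.8
```

servo_tool(commands=[[0,0,2,0,0,0],[0,0,2,0,0,0],[0,0,2,0,0,0]])

```text
time_s: 9.75
eef_pos: [0.5137, -0.0627, 0.2541]
orientation: [-180.0, 0.0, 90.1]
contact_force: [0.7, 0.3, -2.9]
finger_gap: 0.0199
grasp_force: 58.8
```

servo_tool(commands=[[0,0,2,0,0,0],[0,0,2,0,0,0],[0,0,2,0,0,0],[0,0,2,0,0,0]])

```text
time_s: 10.25
eef_pos: [0.5137, -0.0626, 0.2462]
orientation: [180.0, 0.0, 90.1]
contact_force: [-0.2, 0.4, -2.2]
finger_gap: 0.0202
grasp_force: 58.8
```

servo_tool(commands=[[0,0,3,0,0,0],[0,0,3,0,0,0],[0,0,3,0,0,0],[0,0,3,0,0,0]])

```text
time_s: 10.75
eef_pos: [0.5137, -0.0626, 0.2341]
orientation: [180.0, 0.0, 90.1]
contact_force: [-0.9, -0.9, -2.2]
finger_gap: 0.0199
grasp_force: 58.8
```

servo_tool(commands=[[0,0,3,0,0,0],[0,0,3,0,0,0],[0,0,3,0,0,0],[0,0,2,0,0,0],[0,0,0,0,0,0]])

```text
time_s: 11.38
eef_pos: [0.5137, -0.0626, 0.2232]
orientation: [-180.0, -0.0, 90.1]
contact_force: [-0.7, 0.2, -1.8]
finger_gap: 0.0196
grasp_force: 58.8
```

servo_tool(commands=[[0,0,2,0,0,0],[0,0,2,0,0,0],[0,0,2,0,0,0],[0,0,1,0,0,0],[0,0,1,0,0,0]])

```text
time_s: 12.0
eef_pos: [0.5137, -0.0626, 0.2152]
orientation: [-180.0, 0.0, 90.1]
contact_force: [-0.2, 0.1, -1.0]
finger_gap: 0.0199
grasp_force: 58.8
```

servo_tool(commands=[[0,0,0.7,0,0,0],[0,0,0.7,0,0,0],[0,0,0,0,0,0]])

```text
time_s: 12.38
eef_pos: [0.5137, -0.0626, 0.2138]
orientation: [-180.0, -0.0, 90.1]
contact_force: [-0.0, -0.4, -0.9]
finger_gap: 0.0198
grasp_force: 58.8
```

servo_tool(commands=[[0,0,0.5,0,0,0],[0,0,0.5,0,0,0],[0,0,0,0,0,0]])

```text
time_s: 12.75
eef_pos: [0.5137, -0.0626, 0.2128]
orientation: [-180.0, 0.0, 90.1]
contact_force: [1.1, -0.0, -1.1]
finger_gap: 0.0199
grasp_force: 58.8
```

servo_tool(commands=[[0,0,0,0,0,0],[0,0,0,0,0,0],[0,0,0,0,0,0],[0,0,0,0,0,0]], jaw=50)

```text
time_s: 13.25
eef_pos: [0.5138, -0.0626, 0.2129]
orientation: [180.0, 0.0, 90.1]
contact_force: [-0.1, 0.2, 0.4]
finger_gap: 0.0501
grasp_force: 0.0
```

servo_tool(commands=[[0,0,-10,0,0,0],[0,0,-20,0,0,0],[0,0,-20,0,0,0],[0,0,-10,0,0,0],[0,0,0,0,0,0]])

```text
time_s: 13.88
eef_pos: [0.514, -0.0626, 0.2736]
orientation: [179.9, 0.0, 90.0]
contact_force: [0.2, 0.4, -0.4]
finger_gap: 0.0501
grasp_force: 0.0
```

```bash
cat > knob.py <<'E'
from plant import ctrl
from h import *
def knob(n="scene"):
    m=ctrl.camera_model(n);p,d=ctrl.grab_frame(n);P=cloud(m,d)
    k=(np.linalg.norm(P[...,:2]-[.5135,-.063],axis=2)<.022)&(P[...,2]>.165)&(P[...,2]<.25)
    q=P[k];top=np.percentile(q[:,2],98) if len(q) else None
    print(n,"pin top z",top,"=> tip",top-.135,"mean xy",q[:,:2].mean(0).round(4),len(q));return m,p,d,P
E
python3 - <<'E'
from knob import *
s=ctrl.sense();delta(s,[.48,-.148,.26])
m,p,d,P=knob()
m,p,d,P=knob("top")
k=(p.max(2)<60)&(P[...,2]>.09)&(P[...,2]<.16);k[:210]=0;k[240:]=0;k[:,:336]=0;k[:,372:]=0
print("handle",P[k].mean(0),P[k].min(0),P[k].max(0))
E
```

```text
t 13.88 pos [ 0.514  -0.0626  0.2736] rpy [1.7992e+02 3.0000e-02 9.0050e+01] F [ 0.2  0.4 -0.4] gap 0.0501 gf 0.0
delta mm [-85.3 -34.1  13.6] rot [0.001 0.    0.001]
scene pin top z 0.2337182727126798 => tip 0.0987182727126798 mean xy [ 0.5154 -0.067 ] 463
top pin top z 0.23636071226909824 => tip 0.10136071226909824 mean xy [ 0.5097 -0.0539] 73
handle [ 0.47706269 -0.12519387  0.12884242] [ 0.47033306 -0.13391694  0.12175424] [ 0.48405937 -0.11913687  0.13415389]
```

The pin is standing on the shaft with its tip at about 98 mm. Next I'll place the fingers either side of the crank handle, aligned to the mill's yaw.

servo_tool(commands=[[-20,-7,0,0,0,-0.056],[-32,-12,0,0,0,-0.057],[-30,-16,0,0,0,0],[-8,-8,10,0,0,0],[0,0,20,0,0,0],[0,0,30,0,0,0],[0,0,0,0,0,0]])

```text
time_s: 14.85
eef_pos: [0.4754, -0.1546, 0.2106]
orientation: [-179.8, -0.2, 96.6]
contact_force: [-0.4, -0.5, 0.1]
finger_gap: 0.05
grasp_force: 0.0
```

```bash
python3 - <<'E'
from plant import ctrl
from h import *
s=ctrl.sense();delta(s,[.4815,-.152,.105],(180,0,96.5))
E
```

```text
t 14.85 pos [ 0.4754 -0.1546  0.2106] rpy [-1.7976e+02 -1.6000e-01  9.6600e+01] F [-0.4 -0.5  0.1] gap 0.05 gf 0.0
delta mm [  1.5   6.8 105.5] rot [-0.004 -0.003  0.002]
```

servo_tool(commands=[[1.5,6.5,15,0,0,0],[0,0,20,0,0,0],[0,0,20,0,0,0],[0,0,20,0,0,0],[0,0,20,0,0,0],[0,0,10,0,0,0],[0,0,0,0,0,0]])

```text
time_s: 15.72
eef_pos: [0.4835, -0.1531, 0.1076]
orientation: [-180.0, -0.0, 96.6]
contact_force: [-0.7, 0.1, -0.1]
finger_gap: 0.0499
grasp_force: 0.0
```

servo_tool(commands=[[0,4,0,0,0,0],[0,4,0,0,0,0],[0,4,0,0,0,0],[0,4,0,0,0,0],[0,3,0,0,0,0],[0,3,0,0,0,0]])

```text
time_s: 16.48
eef_pos: [0.5047, -0.1512, 0.1076]
orientation: [-179.9, 0.0, 96.5]
contact_force: [-4.2, -1.2, -0.3]
finger_gap: 0.0501
grasp_force: 1.9
```

servo_tool(commands=[[0,2.5,0,0,0,0],[0,2.5,0,0,0,0],[0,2.5,0,0,0,0],[0,2.5,0,0,0,0],[0,2.5,0,0,0,0],[0,2.5,0,0,0,0]])

```text
time_s: 17.23
eef_pos: [0.5204, -0.1494, 0.1079]
orientation: [180.0, 0.0, 96.5]
contact_force: [-2.2, -1.5, 0.0]
finger_gap: 0.0496
grasp_force: 1.5
```

servo_tool(commands=[[0,1.2,0,0,0,0],[0,1.2,0,0,0,0],[0,1.2,0,0,0,0]])

```text
time_s: 17.6
eef_pos: [0.5238, -0.149, 0.1079]
orientation: [180.0, 0.0, 96.5]
contact_force: [-3.1, -2.6, 0.3]
finger_gap: 0.0499
grasp_force: 1.3
```

servo_tool(commands=[[0,1.2,0,0,0,0],[0,1.2,0,0,0,0],[0,1.2,0,0,0,0]])

```text
time_s: 17.98
eef_pos: [0.5274, -0.1486, 0.1079]
orientation: [180.0, 0.0, 96.5]
contact_force: [-1.7, -2.0, 0.0]
finger_gap: 0.05
grasp_force: 1.3
```

servo_tool(commands=[[0,1,0,0,0,0],[0,1,0,0,0,0],[0,1,0,0,0,0],[0,1,0,0,0,0]])

```text
time_s: 18.48
eef_pos: [0.5313, -0.1481, 0.1079]
orientation: [180.0, 0.0, 96.5]
contact_force: [-1.8, -2.5, -0.4]
finger_gap: 0.0499
grasp_force: 1.3
```

servo_tool(commands=[[0,1,0,0,0,0],[0,1,0,0,0,0],[0,1,0,0,0,0],[0,1,0,0,0,0]])

```text
time_s: 18.98
eef_pos: [0.5353, -0.1475, 0.1079]
orientation: [180.0, 0.0, 96.5]
contact_force: [-3.4, -2.2, 0.2]
finger_gap: 0.05
grasp_force: 1.2
```

servo_tool(commands=[[0,1,0,0,0,0],[0,1,0,0,0,0],[0,1,0,0,0,0],[0,1,0,0,0,0]])

```text
time_s: 19.48
eef_pos: [0.5393, -0.1471, 0.1079]
orientation: [180.0, -0.0, 96.5]
contact_force: [-2.3, -2.1, 1.1]
finger_gap: 0.0499
grasp_force: 1.1
```

servo_tool(commands=[[0,1,0,0,0,0],[0,1,0,0,0,0],[0,1,0,0,0,0],[0,1,0,0,0,0]])

```text
time_s: 19.98
eef_pos: [0.5432, -0.1466, 0.1079]
orientation: [-180.0, 0.0, 96.5]
contact_force: [-2.0, -1.5, 0.0]
finger_gap: 0.05
grasp_force: 1.1
```

servo_tool(commands=[[0,1,0,0,0,0],[0,1,0,0,0,0],[0,1,0,0,0,0],[0,1,0,0,0,0]])

```text
time_s: 20.48
eef_pos: [0.5472, -0.1462, 0.1079]
orientation: [180.0, 0.0, 96.5]
contact_force: [-1.8, -2.0, 1.0]
finger_gap: 0.0499
grasp_force: 1.1
```

```bash
python3 -c "
from knob import *
knob()"
```

```text
Traceback (most recent call last):
  File "knob.py", line 7, in knob
    print(n,"pin top z",top,"=> tip",top-.135,"mean xy",q[:,:2].mean(0).round(4),len(q));return m,p,d,P
                                     ~~~^~~~~
TypeError: unsupported operand type(s) for -: 'NoneType' and 'float'
```

servo_tool(commands=[[0,1,0,0,0,0],[0,1,0,0,0,0],[0,1,0,0,0,0],[0,1,0,0,0,0]])

```text
time_s: 21.02
eef_pos: [0.5512, -0.1457, 0.1078]
orientation: [-180.0, -0.0, 96.5]
contact_force: [-1.8, -1.1, -0.2]
finger_gap: 0.0498
grasp_force: 1.0
```

```bash
python3 - <<'E'
from knob import *
for n in("wrist","top"):
    try: knob(n)
    except Exception as e: print(n,e)
E
```

```text
wrist pin top z 0.1774363686203608 => tip 0.04243636862036079 mean xy [ 0.52   -0.0632] 635
top pin top z 0.23388809310760328 => tip 0.09888809310760327 mean xy [ 0.51   -0.0604] 146
```

servo_tool(commands=[[0,1,0,0,0,0],[0,1,0,0,0,0],[0,1,0,0,0,0],[0,1,0,0,0,0]])

```text
time_s: 21.62
eef_pos: [0.5551, -0.1453, 0.1079]
orientation: [-180.0, -0.0, 96.5]
contact_force: [-2.2, -1.4, -0.6]
finger_gap: 0.0503
grasp_force: 1.1
```

servo_tool(commands=[[0,1,0,0,0,0],[0,1,0,0,0,0],[0,1,0,0,0,0],[0,1,0,0,0,0]])

```text
time_s: 22.12
eef_pos: [0.5591, -0.1448, 0.1079]
orientation: [-180.0, -0.0, 96.5]
contact_force: [-2.4, -0.7, -0.2]
finger_gap: 0.0499
grasp_force: 1.1
```

servo_tool(commands=[[0,1,0,0,0,0],[0,1,0,0,0,0],[0,1,0,0,0,0],[0,1,0,0,0,0]])

```text
time_s: 22.62
eef_pos: [0.5631, -0.1443, 0.1079]
orientation: [-180.0, -0.0, 96.5]
contact_force: [-2.3, -0.0, -1.5]
finger_gap: 0.0498
grasp_force: 1.2
```

```bash
python3 -c "
from knob import *
knob('top')"
```

```text
top pin top z 0.22484857743486147 => tip 0.08984857743486147 mean xy [ 0.5116 -0.0618] 144
```

The pin has dropped: tip at about 90 mm. I'll nudge the crank gently to find its stop.

servo_tool(commands=[[0,0.7,0,0,0,0],[0,0.7,0,0,0,0],[0,0,0,0,0,0]])

```text
time_s: 23.05
eef_pos: [0.5645, -0.1442, 0.1079]
orientation: [180.0, -0.0, 96.5]
contact_force: [-2.6, -1.6, 0.3]
finger_gap: 0.0503
grasp_force: 1.0
```

servo_tool(commands=[[0,0.7,0,0,0,0],[0,0.7,0,0,0,0],[0,0,0,0,0,0]])

```text
time_s: 23.42
eef_pos: [0.5659, -0.1441, 0.1079]
orientation: [180.0, 0.0, 96.5]
contact_force: [-2.4, -1.4, -0.4]
finger_gap: 0.0501
grasp_force: 1.0
```

```bash
python3 -c "
from knob import *
knob('top')"
```

```text
top pin top z 0.2256225941873296 => tip 0.0906225941873296 mean xy [ 0.5115 -0.0617] 144
```

servo_tool(commands=[[0,0.7,0,0,0,0],[0,0.7,0,0,0,0],[0,0,0,0,0,0]])

```text
time_s: 23.85
eef_pos: [0.5673, -0.1439, 0.1079]
orientation: [180.0, 0.0, 96.5]
contact_force: [-1.6, -1.7, -1.2]
finger_gap: 0.0505
grasp_force: 1.1
```

servo_tool(commands=[[0,0.7,0,0,0,0],[0,0.7,0,0,0,0],[0,0,0,0,0,0]])

```text
time_s: 24.22
eef_pos: [0.5687, -0.1437, 0.1079]
orientation: [180.0, -0.0, 96.5]
contact_force: [-1.9, -0.7, -0.6]
finger_gap: 0.0503
grasp_force: 1.1
```

servo_tool(commands=[[0,0.7,0,0,0,0],[0,0.7,0,0,0,0],[0,0,0,0,0,0]])

```text
time_s: 24.6
eef_pos: [0.5701, -0.1436, 0.1079]
orientation: [180.0, 0.0, 96.5]
contact_force: [-2.3, -1.0, -0.2]
finger_gap: 0.0499
grasp_force: 1.2
```

```bash
python3 -c "
from knob import *
knob('top')"
```

```text
top pin top z 0.22509937185571793 => tip 0.09009937185571792 mean xy [ 0.5105 -0.0622] 145
```

servo_tool(commands=[[0,0.7,0,0,0,0],[0,0.7,0,0,0,0],[0,0,0,0,0,0]])

```text
time_s: 25.02
eef_pos: [0.5713, -0.1434, 0.1078]
orientation: [-180.0, 0.0, 96.5]
contact_force: [-3.8, -1.8, -0.9]
finger_gap: 0.0499
grasp_force: 1.6
```

The crank has reached its stop, with the force starting to rise. I'll use the other pad to back it off about 4 mm, to the middle of its play, so the pin can slide through freely.

servo_tool(commands=[[0,-8,0,0,0,0],[0,-10,0,0,0,0],[0,-8,0,0,0,0],[0,-4,0,0,0,0],[0,-2,0,0,0,0],[0,-1,0,0,0,0],[0,-1,0,0,0,0],[0,-1,0,0,0,0],[0,0,0,0,0,0]])

```text
time_s: 26.15
eef_pos: [0.5371, -0.1473, 0.108]
orientation: [179.9, -0.0, 96.5]
contact_force: [1.8, 0.6, -0.0]
finger_gap: 0.0499
grasp_force: 0.8
```

servo_tool(commands=[[0,-1,0,0,0,0],[0,-1,0,0,0,0],[0,-1,0,0,0,0],[0,0,0,0,0,0]])

```text
time_s: 26.65
eef_pos: [0.5336, -0.1477, 0.1079]
orientation: [180.0, -0.0, 96.5]
contact_force: [1.4, 1.2, 0.1]
finger_gap: 0.05
grasp_force: 1.2
```

servo_tool(commands=[[0,15,-10,0,0,0],[0,0,-25,0,0,0],[0,0,-35,0,0,0],[0,0,-40,0,0,0],[0,0,-35,0,0,0],[0,0,-15,0,0,0],[0,0,0,0,0,0]])

```text
time_s: 27.52
eef_pos: [0.5484, -0.1463, 0.268]
orientation: [180.0, 0.0, 96.5]
contact_force: [-0.4, -0.7, 0.4]
finger_gap: 0.0501
grasp_force: 0.0
```

```bash
python3 - <<'E'
from knob import *
s=ctrl.sense();delta(s,[.5137,-.0626,.26],(180,0,96.5))
m,p,d,P=knob();
k=(np.linalg.norm(P[...,:2]-[.5135,-.063],axis=2)<.022)&(P[...,2]>.205)&(P[...,2]<.25)
print("wheel/knob")
q=P[k];A=np.c_[2*q[:,:2],np.ones(len(q))];x=np.linalg.lstsq(A,(q[:,:2]**2).sum(1),rcond=None)[0];print("knob circle",x[:2])
m,p,d,P=knob("top");k=(np.linalg.norm(P[...,:2]-[.5135,-.063],axis=2)<.022)&(abs(P[...,2]-.225)<.004)
c,r=cv2.minEnclosingCircle(np.argwhere(k)[:,::-1].astype(np.float32));print("top knob",r,onz(m,[c],.225))
E
```

```text
t 27.52 pos [ 0.5484 -0.1463  0.268 ] rpy [1.7999e+02 4.0000e-02 9.6510e+01] F [-0.4 -0.7  0.4] gap 0.0501 gf 0.0
delta mm [ 87.1 -25.    7.9] rot [0.    0.001 0.   ]
scene pin top z 0.22097212603782349 => tip 0.08597212603782348 mean xy [ 0.5172 -0.07  ] 340
wheel/knob
knob circle [ 0.51277765 -0.06567033]
top pin top z 0.22519834797231764 => tip 0.09019834797231763 mean xy [ 0.5112 -0.0622] 144
top knob 4.794332981109619 [[ 0.51276713 -0.06395248  0.225     ]]
```

servo_tool(commands=[[20,-6,0,0,0,0],[30,-8,0,0,0,0],[27,-8,0,0,0,0],[10,-3,0,0,0,0],[0,0,0,0,0,0],[0,0,20,0,0,0],[0,0,20,0,0,0],[0,0,15,0,0,0],[0,0,7,0,0,0],[0,0,0,0,0,0]])

```text
time_s: 28.88
eef_pos: [0.5138, -0.0627, 0.2057]
orientation: [-180.0, -0.0, 96.5]
contact_force: [0.5, 0.1, 0.1]
finger_gap: 0.05
grasp_force: 0.0
```

servo_tool(commands=[[0,0,0,0,0,0],[0,0,0,0,0,0],[0,0,0,0,0,0],[0,0,0,0,0,0]], jaw=5, grip_force=40)

```text
time_s: 29.38
eef_pos: [0.5138, -0.0625, 0.206]
orientation: [180.0, 0.0, 96.5]
contact_force: [-0.8, 0.3, -0.1]
finger_gap: 0.0201
grasp_force: 39.3
```

servo_tool(commands=[[0,0,1,0,0,0],[0,0,1,0,0,0],[0,0,1,0,0,0],[0,0,1,0,0,0]])

```text
time_s: 29.88
eef_pos: [0.5141, -0.0625, 0.2025]
orientation: [180.0, 0.0, 96.5]
contact_force: [-2.4, -1.1, 6.7]
finger_gap: 0.0201
grasp_force: 39.9
```

servo_tool(commands=[[0,0,1,0,0,0],[0,0,1,0,0,0],[0,0,1,0,0,0],[0,0,1,0,0,0]])

```text
time_s: 30.38
eef_pos: [0.5141, -0.0624, 0.1985]
orientation: [180.0, 0.0, 96.5]
contact_force: [-1.6, -0.3, 6.6]
finger_gap: 0.0207
grasp_force: 39.9
```

servo_tool(commands=[[0,0,1.2,0,0,0],[0,0,1.2,0,0,0],[0,0,1.2,0,0,0],[0,0,1.2,0,0,0]])

```text
time_s: 30.88
eef_pos: [0.5141, -0.0623, 0.1938]
orientation: [180.0, 0.0, 96.5]
contact_force: [-2.8, 0.5, 7.8]
finger_gap: 0.0203
grasp_force: 40.0
```

servo_tool(commands=[[0,0,1.5,0,0,0],[0,0,1.5,0,0,0],[0,0,1.5,0,0,0],[0,0,1.5,0,0,0]])

```text
time_s: 31.38
eef_pos: [0.514, -0.0621, 0.1879]
orientation: [180.0, 0.0, 96.5]
contact_force: [-4.1, -0.4, 8.7]
finger_gap: 0.0201
grasp_force: 40.1
```

servo_tool(commands=[[0,0,1.5,0,0,0],[0,0,1.5,0,0,0],[0,0,1.5,0,0,0],[0,0,1.5,0,0,0]])

```text
time_s: 31.88
eef_pos: [0.514, -0.062, 0.1819]
orientation: [180.0, 0.0, 96.6]
contact_force: [-3.5, 0.5, 8.7]
finger_gap: 0.02
grasp_force: 40.2
```

servo_tool(commands=[[0,0,1.5,0,0,0],[0,0,1.5,0,0,0],[0,0,1.5,0,0,0],[0,0,1,0,0,0]])

```text
time_s: 32.38
eef_pos: [0.5139, -0.0618, 0.1764]
orientation: [180.0, 0.0, 96.6]
contact_force: [-4.8, 1.5, 9.7]
finger_gap: 0.0199
grasp_force: 40.2
```

servo_tool(commands=[[0,0,1,0,0,0],[0,0,1,0,0,0],[0,0,1,0,0,0],[0,0,0,0,0,0]])

```text
time_s: 32.88
eef_pos: [0.5139, -0.0618, 0.1734]
orientation: [180.0, -0.0, 96.6]
contact_force: [-2.7, 1.3, 8.4]
finger_gap: 0.0202
grasp_force: 40.3
```

servo_tool(commands=[[0,0,0.7,0,0,0],[0,0,0.7,0,0,0],[0,0,0.7,0,0,0],[0,0,0,0,0,0]])

```text
time_s: 33.38
eef_pos: [0.514, -0.0616, 0.1731]
orientation: [180.0, 0.1, 96.6]
contact_force: [-9.5, 2.5, 27.2]
finger_gap: 0.0206
grasp_force: 42.0
```

servo_tool(commands=[[0,0,-1,0,0,0],[0,0,-0.5,0,0,0],[0,0,0,0,0,0]])

```text
time_s: 33.75
eef_pos: [0.5139, -0.0616, 0.1732]
orientation: [180.0, 0.0, 96.6]
contact_force: [-5.2, 1.7, 11.9]
finger_gap: 0.0202
grasp_force: 40.5
```

servo_tool(commands=[[0,0,0,0,0,0],[0,0,0,0,0,0],[0,0,0,0,0,0],[0,0,0,0,0,0],[0,0,-15,0,0,0],[0,0,-30,0,0,0],[0,0,-40,0,0,0],[0,0,-40,0,0,0],[0,0,-20,0,0,0]], jaw=50)

```text
time_s: 34.88
eef_pos: [0.5145, -0.062, 0.3204]
orientation: [179.8, 0.1, 96.6]
contact_force: [0.7, 0.5, -1.2]
finger_gap: 0.0502
grasp_force: 0.0
```

```bash
python3 - <<'E'
from knob import *
s=ctrl.sense();delta(s,[.5137,-.0626,.18],(180,0,96.5))
m,p,d,P=knob()
c=proj(m,[[.5135,-.063,.17]])[0].astype(int);cv2.imwrite("pics/v3.png",cv2.resize(p[c[1]-45:c[1]+45,c[0]-55:c[0]+55],None,fx=6,fy=6,interpolation=cv2.INTER_CUBIC)[:,:,::-1])
knob("top")
E
```

```text
t 34.88 pos [ 0.5145 -0.062   0.3204] rpy [1.798e+02 6.000e-02 9.656e+01] F [ 0.7  0.5 -1.2] gap 0.0502 gf 0.0
delta mm [ -0.4  -1.4 140.4] rot [0.004 0.001 0.001]
scene pin top z 0.18924684885892293 => tip 0.05424684885892292 mean xy [ 0.5166 -0.0685] 208
top pin top z 0.19311134541427502 => tip 0.05811134541427501 mean xy [ 0.5128 -0.0613] 96
```

View pics/v3.png

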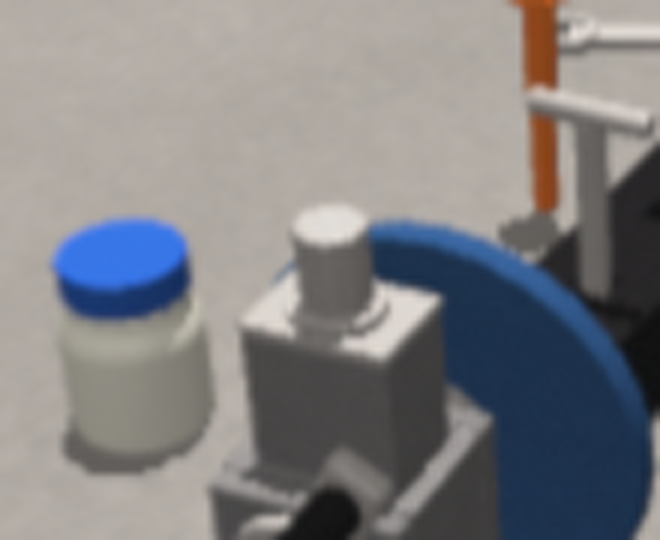

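The flange looks seated on the tower at crop (335,315), but depth gives a tip of 54–58 mm, which doesn't settle it. I'll press the knob's top with shut fingers to seat the pin and measure its height by touch.

servo_tool(commands=[[0,-1,20,0,0,0],[0,0,30,0,0,0],[0,0,30,0,0,0],[0,0,25,0,0,0],[0,0,12,0,0,0],[0,0,5,0,0,0],[0,0,0,0,0,0]], jaw=0)

```text
time_s: 35.85
eef_pos: [0.513, -0.0625, 0.1953]
orientation: [180.0, 0.0, 96.5]
contact_force: [-0.7, -0.5, -0.3]
finger_gap: 0.0002
grasp_force: 0.0
```

servo_tool(commands=[[0,0,2,0,0,0],[0,0,2,0,0,0],[0,0,1.5,0,0,0],[0,0,0,0,0,0]])

```text
time_s: 36.35
eef_pos: [0.5128, -0.0626, 0.1895]
orientation: [-180.0, 0.0, 96.5]
contact_force: [-0.9, 0.8, 0.3]
finger_gap: -0.0001
grasp_force: 0.0
```

servo_tool(commands=[[0,0,0.7,0,0,0],[0,0,0.7,0,0,0],[0,0,0.7,0,0,0],[0,0,0,0,0,0]])

```text
time_s: 36.85
eef_pos: [0.5131, -0.0624, 0.1883]
orientation: [180.0, 0.0, 96.5]
contact_force: [-2.0, 0.6, 8.5]
finger_gap: 0.0003
grasp_force: 4.2
```

servo_tool(commands=[[0,0,0.7,0,0,0],[0,0,0.5,0,0,0],[0,0,0,0,0,0]])

```text
time_s: 37.22
eef_pos: [0.5131, -0.0622, 0.1881]
orientation: [179.9, 0.1, 96.5]
contact_force: [-6.9, 0.9, 20.1]
finger_gap: 0.0002
grasp_force: 9.3
```

servo_tool(commands=[[0,0,-5,0,0,0],[0,0,-15,0,0,0],[0,0,-30,0,0,0],[0,0,-30,0,0,0],[0,0,-10,0,0,0],[0,0,0,0,0,0]])

```text
time_s: 37.98
eef_pos: [0.513, -0.0627, 0.2765]
orientation: [179.9, 0.0, 96.5]
contact_force: [-0.1, -0.0, -0.3]
finger_gap: 0.0001
grasp_force: 0.0
```

```bash
python3 - <<'E'
from knob import *
m,p,d,P=knob()
k=(np.linalg.norm(P[...,:2]-[.5135,-.063],axis=2)<.022)&(abs(P[...,2]-.188)<.003)
print("knob top centre",onz(m,[cv2.minEnclosingCircle(np.argwhere(k)[:,::-1].astype(np.float32))[0]],.188))
E
```

```text
scene pin top z 0.18925152809197948 => tip 0.05425152809197947 mean xy [ 0.5167 -0.0684] 208
knob top centre [[ 0.51538612 -0.06604304  0.188     ]]
```

The knob top holds firm at 188 mm, so the tip is at 53 mm: home. I'm handing the job in.

```bash
python3 -c "
from plant import ctrl
print(ctrl.hand_in())"
```

```text
the job is handed in; nothing more can be done
None
```

The mill is locked: the steel pin dropped into the cross-hole, is pushed home with its tip at about 53 mm by touch and is released, and I handed the job in at about 38 s of the 72 s; no verdict came back.

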